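# Roll a flask stripe-up and lay it in the labelling cradle

### The job

The small aluminium flask lies on its side on the table with its red stripe facing sideways. Without lifting it, roll it over on the table until the red stripe faces straight up, and do not let it run away; then pick it up and lay it along the two rods of the cradle, its foot towards the tall end plate and the stripe still facing up. Leave the other things on the table where they are.

Things in the scene. Friction and masses are not known exactly. Their poses are not given: they have to be found in the camera images.
- flask_mid (a point): small plain aluminium flask lying on its side, free to roll (far, if bumped), 106 mm long, about 80 g. Straight body 41.4 mm in diameter from 3 to 72 mm from the foot. This point is on its axis, 40 mm from the foot, 20.7 mm above the table. z axis: along the flask, foot to cap; x axis: out through the red stripe, so x up means stripe up. At the start z points to the robot's left, within 35 degrees
- flask_stripe (a point): middle of the red painted stripe (9 mm wide, 46 mm long, along the flask) on the flask's round wall, 20.7 mm from its axis and 40 mm from its foot. At the start it faces the robot and a little up: rolling the flask away from the robot by nearly a quarter turn (79 degrees, about 28 mm of rolling) brings it up
- flask_cap (a point): point on the flask's axis in its 24 mm thick screw cap, 100 mm from the foot
- cradle: fixed labelling cradle: grey base 72 x 132 mm, 10 mm high, carrying two level aluminium rods 10 mm thick along its y axis, 28 mm apart between centres, centres 23.5 mm above the table. At the -y end a tall end plate (52 mm wide, 66 mm high), at the +y end a low one, 32 mm high. Origin on the table under its middle, z up. At the start y points to the robot's left, within 35 degrees
- cradle_seat (a point): where the flask's mid point (40 mm from its foot) should come to lie: over the middle line between the rods, 45 mm above the table, 45 mm from the inner face of the tall end plate; the rods are clear for 116 mm from that face. Same axes as the cradle
- cream_jar: bystander: white jar with a pink lid, 98 mm across, 59 mm high; origin under its centre
- resin_jar: bystander: small dark brown jar with a cream lid, 54 mm across, 32 mm high; origin under its centre
- vial_1: bystander: clear vial with a white cap, 47 mm across, 85 mm high, standing; origin under its centre
- attar_pot: bystander: tiny clear pot with a black cap, 33 mm across, 34 mm high; origin under its centre
- yellow_lid: bystander: yellow jar lid, 78 mm across, 15 mm high; origin under its centre
- file_case: bystander: flat black case, 88 x 18 x 8 mm, long side along its x axis; origin under its centre
There are look-alikes about, which are no part of the job. Leave any blue or yellow look-alike of the part that bears flask_mid alone. What is shaped like the cradle but yellow is not meant.

How it is judged (in metres and radians):
On the way:
1. the flask lies on the table with its red stripe facing up (within 23 degrees) (angle between flask_mid's own x axis and vertical below 0.4 rad and height (world z) of flask_mid below 0.026 m and linear speed of flask below 0.05 m/s), for 0.3 s.
At the end, for the whole second after the job is handed in: Flask at rest on both rods: mid point within 6 mm of the middle line, 41 to 49 mm above the table, 36 to 73 mm from the tall end plate's inner face, foot towards that plate, axis within 7 degrees of the rods, red stripe within 20 degrees of straight up (x of flask_mid in the frame of cradle between -0.006 and 0.006 m and y of flask_mid in the frame of cradle between -0.022 and 0.015 m and z of flask_mid in the frame of cradle between 0.041 and 0.049 m and y of flask_cap in the frame of cradle above 0.03 m and angle between the z axis of flask_mid and the y axis of cradle, either way round below 0.12 rad and angle between flask_mid's own x axis and vertical below 0.35 rad and linear speed of flask below 0.01 m/s and angular speed of flask below 0.1 rad/s); the robot touches nothing.
It fails at once if the flask is lifted off the table while its stripe is more than 40 degrees from straight up (height (world z) of flask_mid above 0.04 m and angle between flask_mid's own x axis and vertical above 0.7 rad).
It fails at once if the flask runs over the table to more than 150 mm from where it lay (height (world z) of flask_mid below 0.026 m and distance of flask_mid from where it was at the start of the episode above 0.15 m).
It fails at once if a bystander is moved by more than 30 mm (distance of any of cream_jar, resin_jar, vial_1, attar_pot, yellow_lid, file_case from where it was at the start of the episode above 0.03 m).
It also fails if it takes over 64 s, if anything falls off the work surface, if the arm or the gripper's body presses on something with over 40 N, if the wrist force passes 120 N, or if a joint passes its speed limit or range.

### The arm

A 6-joint arm with a two-finger parallel gripper is mounted at the origin on a cart in front of the work surface, level with it; the furniture and walls round the work are solid. World frame = base frame: x ahead of the robot, y to its left, z up, the work surface at z = 0. Lengths are in mm, angles in rad, forces in N, time in s.
With the tool pointing down it reaches from about 350 to 975 mm from the base axis. Payload 7.1 kg.
Tool frame: the origin (TCP) lies between the finger pads; the fingertips stand 8 mm ahead of it and the grasp point (between the pads) lies 11 mm behind it; x points along the fingers, y is the direction in which the jaws open and shut, and the axes are right-handed (so a half turn about x gives the same grasp; the last joint's range is limited). The gripper opens to 88 mm and grips with 3 to 60 N. Pads are 20 mm wide; open, the fingers measure 115 mm over their backs; the gripper's body (75 mm by 178 mm) begins 61 mm behind the grasp point.
Start: joints at [1.122, 0.423, 1.63, -0, 1.089, -0.019], TCP at [260.398, 568.153, 230.675] pointing down, gripper open.
Joint ranges: [-3, 3], [-0.9, 2.11], [0.09, 2.58], [-1.31, 4.45], [0.11, 2.69], [-2.54, 2.54]. Speed limits (rad/s): [2.39, 2.39, 3.01, 3.14, 3.14, 3.14].

### API

Orientations are given as a rotation vector (axis times angle).
In Python, from workcell import ctrl gives the robot as it stands.
- The arm moves only by the tool apply_moves, never from a script. Its argument "increments" is a list of rows, each an object with "gripper": the opening in per cent of the stroke, from 0 (shut) to 100 (fully open); "delta_pos": the shift along the tool's x, y, z in cm, a list of three; "dr": the turn, a rotation vector about the tool's x, y, z in rad, a list of three. In form: [{"gripper": gripper, "delta_pos": [dx, dy, dz], "dr": [ax, ay, az]}, ...]. A call has exactly 5 rows; each row shifts and turns the commanded pose from where the row before left it, along the tool's axes as they then stand; what a row does not reach is not made up. A row lasts 1/12 s, in which the tool goes at most 41.7 mm and 7.16 degrees, less where a joint would pass 70% of its speed; a pose out of reach is approached as far as the arm can. A call with a gripper value outside its range is refused whole. The fingers move at their own pace and stop on an object; the grip force is fixed at half the most. Time passes only in rows, so rows that do not move let the fingers close, or fill a call up. It gives the time, the measured TCP pose, the force and the opening at its end, in the units of the state.
- ctrl.get_obs(): the state, without advancing time (a new reading comes with each control period).
- ctrl.get_image(name): name is "scene" or "top" or "wrist"; returns a dict with "img" (420x560x3 uint8, red, green, blue), "range_z" (420x560 float32, mm along the optical axis (not along the pixel's ray), 0 where there is no reading), "mtx" (3x3 intrinsics, pixels), "rvec" (rotation vector, rad) and "tvec" (3), from world to camera coordinates, as OpenCV has them. Camera axes: x right, y down, z forward; pixel columns grow to the right and rows downward; lengths in mm; the calibration is good to about 2 mm. A picture is of the moment at which its call begins.
- ctrl.close_job(): hands the job in, once; it reports no verdict.
The state is a dict: "t": time; "qpos": joint angles; "qvel": joint speeds; "joint_torque": joint torques, N m; "ee_pos": TCP position; "orientation": TCP orientation; "ft_force": force on the tool from outside, world axes, zero at the start; "moment": the same for the moment, N m; "width": finger opening in mm.
Only numpy, scipy, OpenCV 4.12 (cv2) and the standard library are available. Lean on these libraries where they do the work, as an engineer would, in place of code of your own. Each camera call takes 0.05 s, during which the arm holds its last target. There are 200 camera calls.

## Working session

There is one attempt and no reset: what is moved stays moved. The work goes in short steps, Python scripts to look and compute and a tool call to move; the robot and the scene stay as the last step left them, time stands still between calls to the robot, and variables do not carry over. Pictures are saved under pics/ and viewed, about 8 in all and at most 12, crops included, and the job is handed in when it is done.

Besides the shell and the picture viewer there is one more tool, called after ">>>" by a JSON object that holds its "name" and its "arguments". apply_moves: Moves the arm, as the interface text tells. Its arguments: {"type":"object","properties":{"increments":{"type":"array","items":{"type":"object","properties":{"gripper":{"type":"number"},"delta_pos":{"type":"array","items":{"type":"number"}},"dr":{"type":"array","items":{"type":"number"}}}}}},"required":["increments"]}

```bash
mkdir -p pics
cat > h.py <<'E'
import numpy as np, cv2
from workcell import ctrl
def grab(name,save=None):
    d=ctrl.get_image(name)
    if save: cv2.imwrite('pics/'+save,cv2.cvtColor(d['img'],cv2.COLOR_RGB2BGR))
    np.savez('last_%s.npz'%name,**d)
    return d
def load(name): return dict(np.load('last_%s.npz'%name))
def ray(d,uv):
    R=cv2.Rodrigues(np.array(d['rvec'],float))[0]; t=np.array(d['tvec'],float).ravel()
    uv=np.atleast_2d(np.array(uv,float))
    r=np.c_[uv,np.ones(len(uv))]@np.linalg.inv(d['mtx']).T
    return -R.T@t, r@R
def onplane(d,uv,z):
    c,r=ray(d,uv); return c+r*((z-c[2])/r[:,2])[:,None]
def cloud(d):
    h,w=d['range_z'].shape
    u,v=np.meshgrid(np.arange(w),np.arange(h))
    c,r=ray(d,np.c_[u.ravel(),v.ravel()])
    return (c+r*d['range_z'].reshape(-1,1)).reshape(h,w,3)
def state():
    s=ctrl.get_obs(); R=cv2.Rodrigues(np.array(s['orientation'],float))[0]
    return s,R
E
python3 - <<'E'
from h import *
a=grab('scene','scene0.png');b=grab('top','top0.png')
s,R=state();print(s['t'],s['ee_pos'],s['width']);print(R.round(3))
E
```

```text
0.1 [260.18220658 567.73514353 229.97268684] 87.56864217925215
[[-0.001  0.417  0.909]
 [-0.001  0.909 -0.417]
 [-1.    -0.001 -0.   ]]
```

View pics/top0.png

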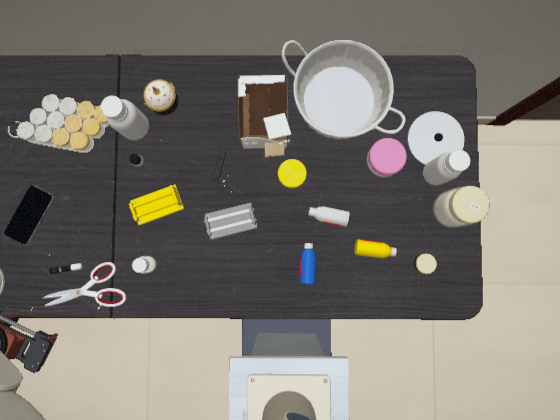

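View pics/scene0.png

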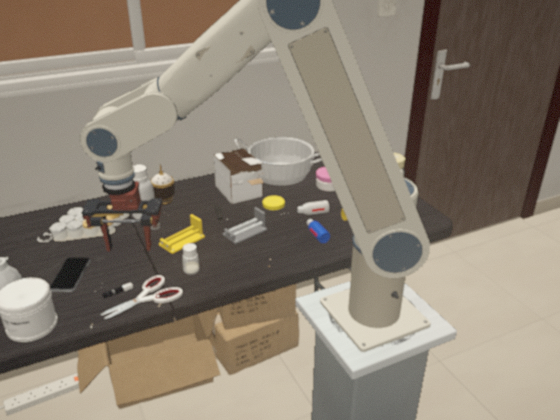

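Top view: candidates for the flask are the aluminium one with a red mark at (329,216), blue at (308,264) and yellow at (375,249). I choose the aluminium one. For the cradle, there is a grey one at (231,221) and a yellow one at (157,205), and I choose the grey. I'll check both in a close crop.

Run:
```python
from h import *
d=load('top')
im=d['img'][190:250,195:365]
cv2.imwrite('pics/crop1.png',cv2.cvtColor(cv2.resize(im,None,fx=4.5,fy=4.5,interpolation=cv2.INTER_CUBIC),cv2.COLOR_RGB2BGR))
P=cloud(d)
print('px/mm',onplane(d,[[329,216],[330,216],[231,221]],20))
def blob(name,box,zmin,zmax):
    y0,y1,x0,x1=box;Q=P[y0:y1,x0:x1].reshape(-1,3)
    Q=Q[(Q[:,2]>zmin)&(Q[:,2]<zmax)]
    r=cv2.minAreaRect(Q[:,:2].astype(np.float32));c=Q.mean(0)
    w,v=np.linalg.eigh(np.cov(Q[:,:2].T));print(name,len(Q),'rect',np.round(r[0],1),np.round(r[1],1),round(r[2],1),'mean',c.round(1),'axis',v[:,1].round(3),'z',Q[:,2].max().round(1))
blob('flask',(203,230,303,354),10,60)
blob('cradle all',(200,242,200,260),5,90)
blob('cradle hi',(200,242,200,260),40,90)
blob('cradle rods',(200,242,200,260),22,31)
```

```text
px/mm [[ 526.24882452 -107.64145717   20.        ]
 [ 526.25767599 -110.32642628   20.        ]
 [ 511.89633294  155.79533885   20.        ]]
flask 554 rect [ 529.3 -105.2] [105.4  41.3] 78.8 mean [ 527.9 -108.9   35.6] axis [0.209 0.978] z 47.3
cradle all 1309 rect [513.1 162. ] [152.  108.1] 87.6 mean [513.6 158.4  18. ] axis [-0.21   0.978] z 70.9
cradle hi 67 rect [529.3  97.9] [50.   7.9] 14.1 mean [528.9  97.4  63.9] axis [-0.969 -0.248] z 70.9
cradle rods 311 rect [515.6 158.7] [ 50.1 136.1] 14.4 mean [512.8 164.7  27.2] axis [-0.229  0.973] z 31.0
```

View pics/crop1.png

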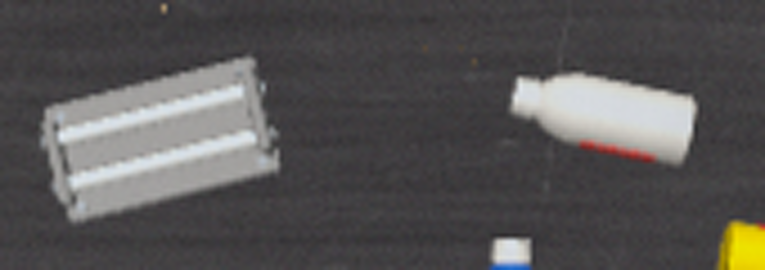

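The crop confirms it: the plain aluminium flask has its cap at the left (525,97) and its stripe on the robot side (617,150). The grey cradle is at the left, with its tall plate at the right end (260,115). Now I move above the flask with the jaws along its axis, since I plan to roll it with the fingertips pressed on top.

>>> {"name": "apply_moves", "arguments": {"increments": [{"gripper":100,"delta_pos":[0.1,-2.56,2.645],"dr":[0,0,0]},{"gripper":100,"delta_pos":[0.1,-2.56,2.645],"dr":[0,0,0]},{"gripper":100,"delta_pos":[0.1,-2.56,2.645],"dr":[0,0,0]},{"gripper":100,"delta_pos":[0.1,-2.56,2.645],"dr":[0,0,0]},{"gripper":100,"delta_pos":[0.1,-2.56,2.645],"dr":[0,0,0]}]}}

```text
t: 0.52
ee_pos: [327.3, 394.9, 225.3]
orientation: [0.336, 1.545, -0.337]
ft_force: [-0.2, 1.0, -0.2]
width: 87.9
```

>>> {"name": "apply_moves", "arguments": {"increments": [{"gripper":100,"delta_pos":[0.1,-2.56,2.645],"dr":[0,0,0]},{"gripper":100,"delta_pos":[0.1,-2.56,2.645],"dr":[0,0,0]},{"gripper":100,"delta_pos":[0.1,-2.56,2.645],"dr":[0,0,0]},{"gripper":100,"delta_pos":[0.1,-2.56,2.645],"dr":[0,0,0]},{"gripper":100,"delta_pos":[0.1,-2.56,2.645],"dr":[0,0,0]}]}}

```text
t: 0.93
ee_pos: [394.2, 223.5, 220.5]
orientation: [0.337, 1.545, -0.337]
ft_force: [0.8, 0.6, 0.3]
width: 87.6
```

>>> {"name": "apply_moves", "arguments": {"increments": [{"gripper":60,"delta_pos":[0.1,-2.56,2.645],"dr":[0,0,0]},{"gripper":60,"delta_pos":[0.1,-2.56,2.645],"dr":[0,0,0]},{"gripper":60,"delta_pos":[0.1,-2.56,2.645],"dr":[0,0,0]},{"gripper":60,"delta_pos":[0.1,-2.56,2.645],"dr":[0,0,0]},{"gripper":60,"delta_pos":[0.1,-2.56,2.645],"dr":[0,0,0]}]}}

```text
t: 1.35
ee_pos: [461.2, 51.9, 215.6]
orientation: [0.337, 1.545, -0.337]
ft_force: [0.6, 0.2, -0.7]
width: 58.0
```

>>> {"name": "apply_moves", "arguments": {"increments": [{"gripper":33,"delta_pos":[0.1,-2.56,2.645],"dr":[0,0,0]},{"gripper":33,"delta_pos":[0.1,-2.56,2.645],"dr":[0,0,0]},{"gripper":33,"delta_pos":[0.1,-2.56,2.645],"dr":[0,0,0]},{"gripper":33,"delta_pos":[0.1,-2.56,2.645],"dr":[0,0,0]},{"gripper":33,"delta_pos":[0.1,-2.56,2.645],"dr":[0,0,0]}]}}

```text
t: 1.77
ee_pos: [528.0, -119.6, 210.4]
orientation: [0.337, 1.545, -0.337]
ft_force: [0.4, 0.1, -0.1]
width: 29.3
```

>>> {"name": "apply_moves", "arguments": {"increments": [{"gripper":33,"delta_pos":[0,0,0],"dr":[-0.116,0,0]},{"gripper":33,"delta_pos":[0,0,0],"dr":[-0.116,0,0]},{"gripper":33,"delta_pos":[0,0,0],"dr":[0,0,0]},{"gripper":33,"delta_pos":[0,0,0],"dr":[0,0,0]},{"gripper":33,"delta_pos":[0,0,0],"dr":[0,0,0]}]}}

```text
t: 2.18
ee_pos: [527.7, -117.4, 210.5]
orientation: [0.158, 1.565, -0.158]
ft_force: [-0.4, 0.7, 0.8]
width: 28.9
```

```bash
cat > m.py <<'E'
from h import *
import sys
d=grab('wrist','wrist_%s.png'%sys.argv[1])
s,R=state();print('t',s['t'],'tcp',s['ee_pos'].round(1),'w',round(s['width'],1),'F',np.round(s['ft_force'],1),'q',np.round(s['qpos'],2));print(R.round(3))
P=cloud(d);print('cam',ray(d,[[280,210]])[0].round(0),'med',np.median(P[...,2]))
cen=np.array(eval(sys.argv[2]));im=d['img'].astype(int)
near=np.linalg.norm(P[...,:2]-cen,axis=2)<75
m=near&(P[...,2]>6)&(P[...,2]<60)&(d['range_z']>0)
sat=im.max(2)-im.min(2)
red=near&(im[...,0]>im[...,1]+60)&(im[...,0]>im[...,2]+60)&(P[...,2]>3)&(P[...,2]<60)
n,l,st,_=cv2.connectedComponentsWithStats(m.astype(np.uint8));
k=1+np.argmax(st[1:,4]);m=l==k
Q=P[m];r=cv2.minAreaRect(Q[:,:2].astype(np.float32));print('flask',len(Q),np.round(r[0],1),np.round(r[1],1),round(r[2],1),'z98',np.percentile(Q[:,2],98).round(1))
if red.sum()>5:
    S=P[red];print('red',len(S),S.mean(0).round(1)); sc=S.mean(0)
    w,v=np.linalg.eigh(np.cov(S[:,:2].T)); print('reddir',v[:,1].round(3), 'len',np.ptp(S[:,:2]@v[:,1]).round(1))
    a=np.radians(r[2]); L=r[1]
    ax=np.array([np.cos(a),np.sin(a)]) if L[0]>L[1] else np.array([-np.sin(a),np.cos(a)])
    if ax[1]<0: ax=-ax
    nrm=np.array([ax[1],-ax[0]]) # away from robot
    print('axis',ax.round(3),'mid',(np.array(r[0])-13*ax).round(1),'red side offset (away +)',((sc[:2]-r[0])@nrm).round(1),'red z',sc[2].round(1))
E
python3 m.py 1 "[527,-112]"
```

```text
t 2.2333 tcp [ 527.8 -117.3  210.6] w 29.2 F [ 0.5  0.  -0.1] q [-0.24  0.33  1.83  0.    0.98 -1.61]
[[-0.     0.199  0.98 ]
 [ 0.     0.98  -0.199]
 [-1.     0.    -0.   ]]
cam [ 445. -102.  364.] med -0.24407732916151303
flask 3755 [ 529.6 -106.9] [105.4  39.1] 78.5 z98 41.0
red 231 [ 509.2 -116.    25.8]
reddir [0.199 0.98 ] len 45.9
axis [0.2  0.98] mid [ 527.  -119.6] red side offset (away +) -18.2 red z 25.8
```

View pics/wrist_1.png

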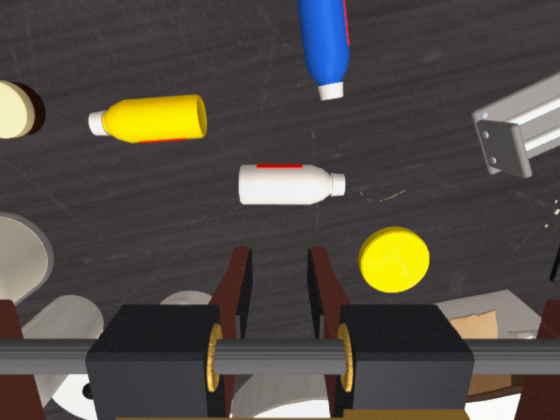

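The wrist view shows the flask at (285,185) with its stripe on the robot side; the yellow lid at (393,260) is clear. Next I descend to just above its top.

>>> {"name": "apply_moves", "arguments": {"increments": [{"gripper":33,"delta_pos":[3.5,-0.4,-0.72],"dr":[0,0,0]},{"gripper":33,"delta_pos":[3.5,0,0],"dr":[0,0,0]},{"gripper":33,"delta_pos":[3.5,0,0],"dr":[0,0,0]},{"gripper":33,"delta_pos":[3.0,0,0],"dr":[0,0,0]},{"gripper":33,"delta_pos":[1.7,0,0],"dr":[0,0,0]}]}}

```text
t: 2.65
ee_pos: [518.4, -119.3, 55.8]
orientation: [0.157, 1.569, -0.156]
ft_force: [-0.8, 0.2, -0.2]
width: 28.8
```

>>> {"name": "apply_moves", "arguments": {"increments": [{"gripper":33,"delta_pos":[0.3,0,0],"dr":[0,0,0]},{"gripper":33,"delta_pos":[0.1,0,0],"dr":[0,0,0]},{"gripper":33,"delta_pos":[0.1,0,0],"dr":[0,0,0]},{"gripper":33,"delta_pos":[0.05,0,0],"dr":[0,0,0]},{"gripper":33,"delta_pos":[0,0,0],"dr":[0,0,0]}]}}

```text
t: 3.07
ee_pos: [521.1, -120.4, 54.5]
orientation: [0.155, 1.563, -0.156]
ft_force: [-0.7, -0.1, 1.1]
width: 28.8
```

>>> {"name": "apply_moves", "arguments": {"increments": [{"gripper":33,"delta_pos":[0.15,0,0],"dr":[0,0,0]},{"gripper":33,"delta_pos":[0.15,0,0],"dr":[0,0,0]},{"gripper":33,"delta_pos":[0.1,0,0],"dr":[0,0,0]},{"gripper":33,"delta_pos":[0.05,0,0],"dr":[0,0,0]},{"gripper":33,"delta_pos":[0,0,0],"dr":[0,0,0]}]}}

```text
t: 3.48
ee_pos: [521.1, -120.5, 49.5]
orientation: [0.155, 1.563, -0.156]
ft_force: [-0.0, 0.2, 5.8]
width: 29.0
```

>>> {"name": "apply_moves", "arguments": {"increments": [{"gripper":33,"delta_pos":[0.03,0,0],"dr":[0,0,0]},{"gripper":33,"delta_pos":[0,0,0.2],"dr":[0,0,0]},{"gripper":33,"delta_pos":[0,0,0.3],"dr":[0,0,0]},{"gripper":33,"delta_pos":[0,0,0.4],"dr":[0,0,0]},{"gripper":33,"delta_pos":[0,0,0.4],"dr":[0,0,0]}]}}

```text
t: 3.9
ee_pos: [534.1, -123.1, 49.5]
orientation: [0.155, 1.563, -0.156]
ft_force: [-0.7, 0.7, 8.3]
width: 29.2
```

>>> {"name": "apply_moves", "arguments": {"increments": [{"gripper":33,"delta_pos":[0,0,0.5],"dr":[0,0,0]},{"gripper":33,"delta_pos":[0,0,0.4],"dr":[0,0,0]},{"gripper":33,"delta_pos":[0,0,0.4],"dr":[0,0,0]},{"gripper":33,"delta_pos":[0,0,0.2],"dr":[0,0,0]},{"gripper":33,"delta_pos":[0,0,0],"dr":[0,0,0]}]}}

```text
t: 4.32
ee_pos: [549.2, -126.2, 49.5]
orientation: [0.155, 1.562, -0.156]
ft_force: [0.2, 0.0, 8.2]
width: 28.6
```

```bash
python3 m.py 2 "[540,-114]"
```

```text
t 4.3667 tcp [ 549.  -126.2   49.4] w 28.8 F [0.6 0.  7.5] q [-0.25  0.6   1.86 -0.    0.68 -1.62]
[[ 0.003  0.197  0.98 ]
 [-0.001  0.98  -0.197]
 [-1.    -0.     0.003]]
cam [ 466. -111.  202.] med -0.46424945623104463
flask 12008 [ 543.9 -109.6] [106.2  38.4] 78.9 z98 55.5
red 1564 [ 530.8 -120.5   36.4]
reddir [0.202 0.979] len 46.3
axis [0.193 0.981] mid [ 541.4 -122.4] red side offset (away +) -10.7 red z 36.4
```

View pics/wrist_2.png

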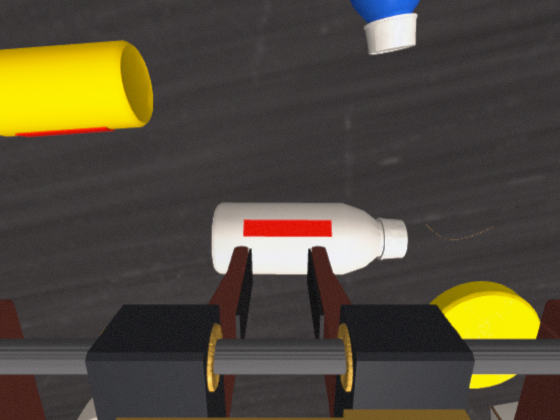

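The first stroke rolled it 39° without slip: the stripe is at (287,228), about 49° elevation. I lift off, step back 14 mm and repeat.

>>> {"name": "apply_moves", "arguments": {"increments": [{"gripper":33,"delta_pos":[-0.1,0,0],"dr":[0,0,0]},{"gripper":33,"delta_pos":[-0.3,0,0],"dr":[0,0,0]},{"gripper":33,"delta_pos":[-0.3,0,0],"dr":[0,0,0]},{"gripper":33,"delta_pos":[0,0,-0.7],"dr":[0,0,0]},{"gripper":33,"delta_pos":[0,0,-0.7],"dr":[0,0,0]}]}}

```text
t: 4.78
ee_pos: [533.4, -122.9, 55.5]
orientation: [0.155, 1.565, -0.155]
ft_force: [-0.9, 0.7, -0.4]
width: 29.0
```

```bash
python3 m.py 3 "[540,-114]"
```

```text
t 4.8333 tcp [ 531.2 -122.4   55. ] w 29.1 F [-1.9 -0.  -0.5] q [-0.25  0.57  1.9  -0.    0.67 -1.62]
[[-0.003  0.197  0.98 ]
 [ 0.001  0.981 -0.197]
 [-1.     0.    -0.003]]
cam [ 451. -108.  209.] med -0.495522968943618
flask 9350 [ 543.4 -109.5] [106.2  38.1] 78.6 z98 56.0
red 1115 [ 529.2 -121.6   36.6]
reddir [0.166 0.986] len 46.3
axis [0.197 0.98 ] mid [ 540.8 -122.2] red side offset (away +) -11.5 red z 36.6
```

>>> {"name": "apply_moves", "arguments": {"increments": [{"gripper":33,"delta_pos":[0.2,0,-0.1],"dr":[0,0,0]},{"gripper":33,"delta_pos":[0.2,0,0],"dr":[0,0,0]},{"gripper":33,"delta_pos":[0.2,0,0],"dr":[0,0,0]},{"gripper":33,"delta_pos":[0.1,0,0],"dr":[0,0,0]},{"gripper":33,"delta_pos":[0,0,0],"dr":[0,0,0]}]}}

```text
t: 5.25
ee_pos: [534.6, -123.2, 49.3]
orientation: [0.155, 1.562, -0.156]
ft_force: [0.1, -0.4, 9.6]
width: 29.0
```

>>> {"name": "apply_moves", "arguments": {"increments": [{"gripper":33,"delta_pos":[0,0,0],"dr":[0,0,0]},{"gripper":33,"delta_pos":[0,0,0.2],"dr":[0,0,0]},{"gripper":33,"delta_pos":[0,0,0.3],"dr":[0,0,0]},{"gripper":33,"delta_pos":[0,0,0.4],"dr":[0,0,0]},{"gripper":33,"delta_pos":[0,0,0.4],"dr":[0,0,0]}]}}

```text
t: 5.67
ee_pos: [547.3, -125.7, 49.4]
orientation: [0.155, 1.562, -0.156]
ft_force: [0.4, 0.6, 9.8]
width: 29.1
```

>>> {"name": "apply_moves", "arguments": {"increments": [{"gripper":33,"delta_pos":[0,0,0.5],"dr":[0,0,0]},{"gripper":33,"delta_pos":[0,0,0.4],"dr":[0,0,0]},{"gripper":33,"delta_pos":[0,0,0.4],"dr":[0,0,0]},{"gripper":33,"delta_pos":[0,0,0.25],"dr":[0,0,0]},{"gripper":33,"delta_pos":[0,0,0],"dr":[0,0,0]}]}}

```text
t: 6.08
ee_pos: [563.0, -129.0, 49.4]
orientation: [0.155, 1.562, -0.156]
ft_force: [-0.3, -0.2, 10.2]
width: 29.2
```

```bash
python3 m.py 4 "[554,-114]"
```

```text
t 6.1333 tcp [ 562.7 -128.9   49.4] w 28.8 F [-0.5 -0.3  9.9] q [-0.25  0.61  1.83 -0.    0.69 -1.62]
[[ 0.003  0.196  0.981]
 [-0.001  0.981 -0.196]
 [-1.    -0.     0.003]]
cam [ 480. -114.  202.] med -0.4422704645551079
flask 11935 [ 559.3 -112.7] [106.2  39.4] 78.9 z98 55.6
red 967 [ 558.6 -128.5   41.1]
reddir [0.161 0.987] len 42.9
axis [0.192 0.981] mid [ 556.8 -125.5] red side offset (away +) 2.4 red z 41.1
```

>>> {"name": "apply_moves", "arguments": {"increments": [{"gripper":33,"delta_pos":[-0.1,0,0],"dr":[0,0,0]},{"gripper":33,"delta_pos":[-0.4,0,0],"dr":[0,0,0]},{"gripper":33,"delta_pos":[-3.5,0,0],"dr":[0,0,0]},{"gripper":60,"delta_pos":[-3.5,0,0],"dr":[0,0,0]},{"gripper":90,"delta_pos":[-3,0,0],"dr":[0,0,0]}]}}

```text
t: 6.55
ee_pos: [560.5, -128.3, 154.5]
orientation: [0.155, 1.566, -0.155]
ft_force: [0.5, 0.4, -0.6]
width: 39.0
```

```bash
python3 m.py 5 "[554,-114]"
```

```text
t 6.6 tcp [ 563.9 -129.1  160.3] w 42.8 F [ 2.4 -0.7  3.5] q [-0.25  0.44  1.79  0.    0.9  -1.62]
[[ 0.008  0.196  0.98 ]
 [-0.002  0.981 -0.196]
 [-1.    -0.     0.008]]
cam [ 478. -113.  308.] med -0.3497752814269859
flask 5265 [ 559.2 -112.9] [105.9  40.3] 78.8 z98 41.4
red 616 [ 558.4 -125.8   40.7]
reddir [0.198 0.98 ] len 45.9
axis [0.195 0.981] mid [ 556.7 -125.6] red side offset (away +) 1.8 red z 40.7
```

View pics/wrist_5.png

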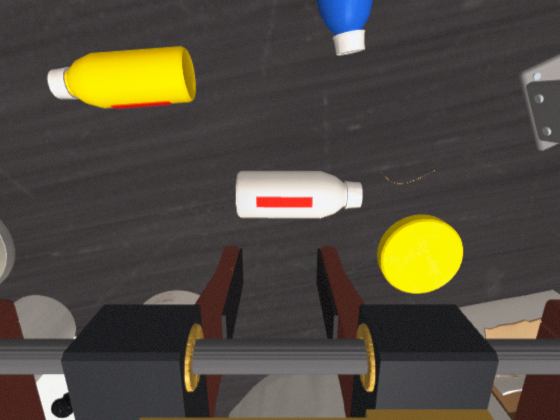

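The stripe is now up: (284,202), offset under 2 mm, so about 4°. I turn the gripper a quarter to put the jaws across the flask and open it.

>>> {"name": "apply_moves", "arguments": {"increments": [{"gripper":88,"delta_pos":[0,0,0],"dr":[0.105,0,0]},{"gripper":88,"delta_pos":[0,0,0],"dr":[0.105,0,0]},{"gripper":88,"delta_pos":[0,0,0],"dr":[0.105,0,0]},{"gripper":88,"delta_pos":[0,0,0],"dr":[0.105,0,0]},{"gripper":88,"delta_pos":[0,0,0],"dr":[0.105,0,0]}]}}

```text
t: 7.02
ee_pos: [560.5, -128.3, 153.1]
orientation: [0.569, 1.495, -0.57]
ft_force: [0.3, 0.3, 0.4]
width: 75.4
```

>>> {"name": "apply_moves", "arguments": {"increments": [{"gripper":88,"delta_pos":[0,0,0],"dr":[0.105,0,0]},{"gripper":88,"delta_pos":[0,0,0],"dr":[0.105,0,0]},{"gripper":88,"delta_pos":[0,0,0],"dr":[0.105,0,0]},{"gripper":88,"delta_pos":[0,0,0],"dr":[0.105,0,0]},{"gripper":88,"delta_pos":[0,0,0],"dr":[0.105,0,0]}]}}

```text
t: 7.43
ee_pos: [560.5, -128.3, 152.9]
orientation: [0.972, 1.344, -0.972]
ft_force: [-0.0, 0.3, 0.1]
width: 77.5
```

>>> {"name": "apply_moves", "arguments": {"increments": [{"gripper":88,"delta_pos":[0,0,0],"dr":[0.105,0,0]},{"gripper":88,"delta_pos":[0,0,0],"dr":[0.105,0,0]},{"gripper":88,"delta_pos":[0,0,0],"dr":[0.105,0,0]},{"gripper":88,"delta_pos":[0,0,0],"dr":[0.105,0,0]},{"gripper":88,"delta_pos":[0,0,0],"dr":[0.105,0,0]}]}}

```text
t: 7.85
ee_pos: [560.6, -128.3, 153.0]
orientation: [1.36, 1.105, -1.361]
ft_force: [-0.5, 0.4, -0.6]
width: 77.4
```

>>> {"name": "apply_moves", "arguments": {"increments": [{"gripper":88,"delta_pos":[0,0,0],"dr":[0,0,0]},{"gripper":88,"delta_pos":[0,0,0],"dr":[0,0,0]},{"gripper":88,"delta_pos":[0,0,0],"dr":[0,0,0]},{"gripper":88,"delta_pos":[0,0,0],"dr":[0,0,0]},{"gripper":88,"delta_pos":[0,0,0],"dr":[0,0,0]}]}}

```text
t: 8.27
ee_pos: [560.8, -128.4, 153.3]
orientation: [1.355, 1.108, -1.356]
ft_force: [0.3, 1.0, -0.1]
width: 77.0
```

```bash
python3 m.py 6 "[557,-114]"
```

```text
t 8.3167 tcp [ 560.8 -128.4  153.4] w 77.1 F [ 0.2 -0.3  0.1] q [-0.25  0.45  1.8  -0.    0.89 -0.04]
[[-0.    0.98 -0.2 ]
 [-0.   -0.2  -0.98]
 [-1.   -0.    0.  ]]
cam [578. -48. 307.] med -0.27580905796236266
flask 5402 [ 560.3 -113. ] [106.   40.7] 78.4 z98 41.5
red 653 [ 558.5 -125.8   40.8]
reddir [0.2  0.98] len 46.5
axis [0.201 0.98 ] mid [ 557.7 -125.7] red side offset (away +) 0.9 red z 40.8
```

>>> {"name": "apply_moves", "arguments": {"increments": [{"gripper":88,"delta_pos":[2.0,-0.35,-0.2],"dr":[0,0,0]},{"gripper":88,"delta_pos":[3.5,0,0],"dr":[0,0,0]},{"gripper":88,"delta_pos":[3.5,0,0],"dr":[0,0,0]},{"gripper":88,"delta_pos":[3.0,0,0],"dr":[0,0,0]},{"gripper":88,"delta_pos":[1.0,0,0],"dr":[0,0,0]}]}}

```text
t: 8.73
ee_pos: [555.2, -125.1, 19.6]
orientation: [1.354, 1.112, -1.36]
ft_force: [-0.6, -0.3, -0.7]
width: 77.3
```

>>> {"name": "apply_moves", "arguments": {"increments": [{"gripper":88,"delta_pos":[0.4,0,0],"dr":[0,0,0]},{"gripper":88,"delta_pos":[0.3,0,0],"dr":[0,0,0]},{"gripper":88,"delta_pos":[0.1,0,0],"dr":[0,0,0]},{"gripper":88,"delta_pos":[0,0,0],"dr":[0,0,0]},{"gripper":88,"delta_pos":[0,0,0],"dr":[0,0,0]}]}}

```text
t: 9.15
ee_pos: [558.8, -126.0, 16.8]
orientation: [1.357, 1.105, -1.355]
ft_force: [-0.0, -0.5, 0.8]
width: 77.7
```

```bash
python3 m.py 7 "[557,-114]"
```

```text
t 9.2 tcp [ 558.7 -125.9   16.7] w 77.6 F [ 0.7 -0.1  0. ] q [-0.24  0.67  1.84 -0.    0.63 -0.04]
[[ 0.002  0.98  -0.201]
 [-0.001 -0.201 -0.98 ]
 [-1.     0.002  0.   ]]
cam [575. -45. 170.] med -0.44313313440920865
flask 15318 [ 560.6 -110.8] [101.6  40.4] 78.5 z98 41.4
red 1906 [ 558.9 -123.9   40.9]
reddir [0.201 0.98 ] len 46.2
axis [0.2  0.98] mid [ 558.  -123.5] red side offset (away +) 0.9 red z 40.9
```

View pics/wrist_7.png

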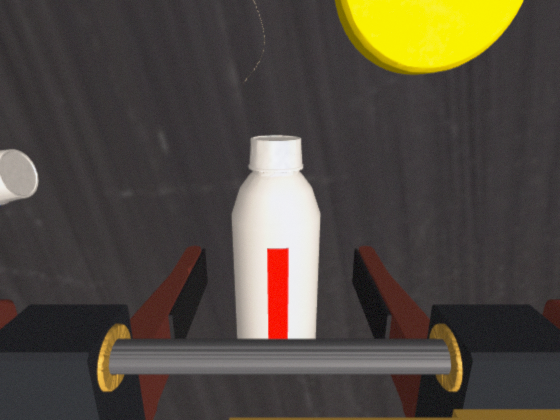

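The flask at (277,260) is centred between the fingers at (190,280) and (370,280), stripe up. Now I grip it.

>>> {"name": "apply_moves", "arguments": {"increments": [{"gripper":70,"delta_pos":[0.2,-0.05,0],"dr":[0,0,0]},{"gripper":60,"delta_pos":[0,0,0],"dr":[0,0,0]},{"gripper":55,"delta_pos":[0,0,0],"dr":[0,0,0]},{"gripper":50,"delta_pos":[0,0,0],"dr":[0,0,0]},{"gripper":45,"delta_pos":[0,0,0],"dr":[0,0,0]}]}}

```text
t: 9.62
ee_pos: [557.3, -125.6, 13.4]
orientation: [1.356, 1.107, -1.356]
ft_force: [0.0, 0.4, 0.6]
width: 47.1
```

>>> {"name": "apply_moves", "arguments": {"increments": [{"gripper":40,"delta_pos":[0,0,0],"dr":[0,0,0]},{"gripper":40,"delta_pos":[0,0,0],"dr":[0,0,0]},{"gripper":40,"delta_pos":[0,0,0],"dr":[0,0,0]},{"gripper":40,"delta_pos":[0,0,0],"dr":[0,0,0]},{"gripper":40,"delta_pos":[0,0,0],"dr":[0,0,0]}]}}

```text
t: 10.03
ee_pos: [557.3, -125.6, 13.4]
orientation: [1.356, 1.107, -1.356]
ft_force: [-0.2, 0.3, -0.0]
width: 40.9
```

```bash
python3 m.py 8 "[557,-114]"
python3 - <<'E'
from h import *
d=load('top');P=cloud(d)
# cradle: rods bright within region, from top view
im=d['img'].astype(int);reg=np.zeros(im.shape[:2],bool);reg[200:242,200:262]=1
m=reg&(im.min(2)>95)&(im.max(2)-im.min(2)<30)
n,l,st,c=cv2.connectedComponentsWithStats((reg&(im.min(2)>190)).astype(np.uint8))
for k in range(1,n):
    if st[k,4]>25:
        ys,xs=np.where(l==k);q=onplane(d,np.c_[xs,ys],28.5)[:,:2]
        r=cv2.minAreaRect(q.astype(np.float32));w,v=np.linalg.eigh(np.cov(q.T));print('rod',st[k,4],np.round(r[0],1),np.round(r[1],1),v[:,1].round(3),q.mean(0).round(1))
E
```

```text
t 10.0833 tcp [ 557.3 -125.6   13.4] w 40.7 F [-0.5  0.4  1.1] q [-0.24  0.67  1.85 -0.    0.63 -0.04]
[[ 0.     0.98  -0.201]
 [-0.    -0.201 -0.98 ]
 [-1.     0.     0.   ]]
cam [574. -45. 167.] med -0.42977840720979543
flask 19671 [ 563.1 -110.6] [100.3  62.2] 60.1 z98 56.7
red 1881 [ 559.3 -122.8   40.9]
reddir [0.197 0.98 ] len 42.4
axis [0.499 0.867] mid [ 556.7 -121.9] red side offset (away +) 2.7 red z 40.9
rod 117 [527.8 162.8] [  7.2 110.8] [-0.249  0.968] [527.9 163.2]
rod 121 [501.1 155.2] [  7.6 110.6] [-0.254  0.967] [501.1 155.3]
```

Gripped at width 40.7. Lifting, then a hover short of the cradle so the wrist camera sees it.

>>> {"name": "apply_moves", "arguments": {"increments": [{"gripper":40,"delta_pos":[-1.0,0,0],"dr":[0,0,0]},{"gripper":40,"delta_pos":[-2.5,0,0],"dr":[0,0,0]},{"gripper":40,"delta_pos":[-3.5,0,0],"dr":[0,0,0]},{"gripper":40,"delta_pos":[-3.5,0,0],"dr":[0,0,0]},{"gripper":40,"delta_pos":[-2.5,0,0],"dr":[0,0,0]}]}}

```text
t: 10.5
ee_pos: [557.8, -125.8, 146.6]
orientation: [1.357, 1.105, -1.355]
ft_force: [1.3, 0.4, -0.4]
width: 40.9
```

>>> {"name": "apply_moves", "arguments": {"increments": [{"gripper":40,"delta_pos":[0,-1.0,-2.0],"dr":[0,0,0]},{"gripper":40,"delta_pos":[0,-1.4,-3.2],"dr":[0,0,0]},{"gripper":40,"delta_pos":[0,-1.5,-3.5],"dr":[0,0,0]},{"gripper":40,"delta_pos":[0,-1.5,-3.4],"dr":[0,0,0]},{"gripper":40,"delta_pos":[0,-1.5,-3.4],"dr":[0,0,0]}]}}

```text
t: 10.92
ee_pos: [520.1, 41.4, 144.2]
orientation: [1.357, 1.106, -1.356]
ft_force: [1.1, 0.2, -0.5]
width: 40.9
```

>>> {"name": "apply_moves", "arguments": {"increments": [{"gripper":40,"delta_pos":[0,0,0],"dr":[-0.1,0,0]},{"gripper":40,"delta_pos":[0,0,0],"dr":[-0.12,0,0]},{"gripper":40,"delta_pos":[0,0,0],"dr":[-0.12,0,0]},{"gripper":40,"delta_pos":[0,0,0],"dr":[-0.117,0,0]},{"gripper":40,"delta_pos":[0,0,0],"dr":[0,0,0]}]}}

```text
t: 11.33
ee_pos: [520.6, 40.3, 143.9]
orientation: [1.016, 1.321, -1.016]
ft_force: [0.5, -0.3, -0.4]
width: 41.1
```

>>> {"name": "apply_moves", "arguments": {"increments": [{"gripper":40,"delta_pos":[0,0,0],"dr":[0,0,0]},{"gripper":40,"delta_pos":[0,0,0],"dr":[0,0,0]},{"gripper":40,"delta_pos":[0,0,0],"dr":[0,0,0]},{"gripper":40,"delta_pos":[0,0,0],"dr":[0,0,0]},{"gripper":40,"delta_pos":[0,0,0],"dr":[0,0,0]}]}}

```text
t: 11.75
ee_pos: [520.8, 40.0, 143.4]
orientation: [1.02, 1.319, -1.02]
ft_force: [0.1, -0.0, -0.6]
width: 40.7
```

Run:
```python
from h import *
d=grab('wrist','wrist_9.png');s,R=state();print(s['ee_pos'].round(1),s['width'],s['qpos'].round(2));print(R.round(3))
P=cloud(d);im=d['img'].astype(int);c=np.array([514,155])
near=(np.linalg.norm(P[...,:2]-c,axis=2)<95)
t=near&(P[...,2]>50)&(P[...,2]<72)&(im.max(2)-im.min(2)<40)
ax=np.array([-.2515,.968]);n=np.array([.968,.2515])
Q=P[t][:,:2]; 
if len(Q): r=cv2.minAreaRect(Q.astype(np.float32));print('plate',len(Q),r,'along pct',np.percentile((Q-c)@ax,[2,50,98]).round(1),'lat',np.percentile((Q-c)@n,[2,50,98]).round(1))
m=near&(P[...,2]>26.5)&(P[...,2]<30.5)
k,l,st,_=cv2.connectedComponentsWithStats(m.astype(np.uint8))
for i in range(1,k):
    if st[i,4]>150:
        q=P[l==i][:,:2];w,v=np.linalg.eigh(np.cov(q.T));print('rod?',st[i],q.mean(0).round(1),v[:,1].round(4),'along',np.percentile((q-c)@ax,[1,99]).round(1),'lat',np.percentile((q-c)@n,[2,98]).round(1))
```

```text
[520.8  40.  143.4] 40.687952563093546 [ 0.05  0.4   1.92  0.    0.82 -0.2 ]
[[-0.     0.968  0.251]
 [-0.     0.251 -0.968]
 [-1.    -0.    -0.   ]]
plate 666 ((537.177978515625, 98.06214141845703), (39.60206604003906, 8.302309036254883), 14.595221519470215) along pct [-65.  -60.  -56.9] lat [-4.8 10.6 26.6]
rod? [ 283    0   21  134 1071] [505.2 142.1] [-0.2456  0.9694] along [-56.9  32.9] lat [-15.4  -8.3]
rod? [ 320    0   21  134 1032] [532.1 149.3] [-0.2462  0.9692] along [-56.9  33. ] lat [12.6 19.7]
```

View pics/wrist_9.png

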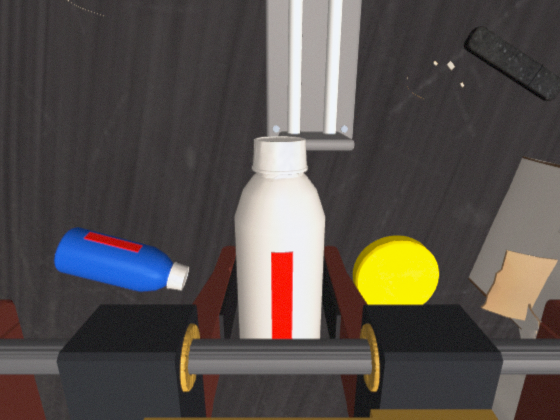

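The wrist view shows the cradle's tall plate at (312,140), its rods at (295,65) and (332,65), and the flask held with the stripe up at (282,295). I move over the seat and lower.

>>> {"name": "apply_moves", "arguments": {"increments": [{"gripper":40,"delta_pos":[0,0.3,-1.1],"dr":[0,0,0]},{"gripper":40,"delta_pos":[0,0.6,-2.5],"dr":[0,0,0]},{"gripper":40,"delta_pos":[0,0.7,-3.0],"dr":[0,0,0]},{"gripper":40,"delta_pos":[0,0.6,-2.5],"dr":[0,0,0]},{"gripper":40,"delta_pos":[0,0.25,-1.0],"dr":[0,0,0]}]}}

```text
t: 12.22
ee_pos: [518.9, 147.2, 143.5]
orientation: [1.019, 1.32, -1.018]
ft_force: [0.4, 0.2, -0.6]
width: 41.3
```

>>> {"name": "apply_moves", "arguments": {"increments": [{"gripper":40,"delta_pos":[0,0,0],"dr":[0,0,0]},{"gripper":40,"delta_pos":[1.0,0,0],"dr":[0,0,0]},{"gripper":40,"delta_pos":[2.0,0,0],"dr":[0,0,0]},{"gripper":40,"delta_pos":[1.5,0,0],"dr":[0,0,0]},{"gripper":40,"delta_pos":[0.5,0,0],"dr":[0,0,0]}]}}

```text
t: 12.63
ee_pos: [517.4, 142.4, 90.8]
orientation: [1.018, 1.321, -1.023]
ft_force: [-0.0, 0.2, -0.8]
width: 40.5
```

>>> {"name": "apply_moves", "arguments": {"increments": [{"gripper":40,"delta_pos":[0,0,0],"dr":[0,0,0]},{"gripper":40,"delta_pos":[0,0,0],"dr":[0,0,0]},{"gripper":40,"delta_pos":[0,0,0],"dr":[0,0,0]},{"gripper":40,"delta_pos":[0,0,0],"dr":[0,0,0]},{"gripper":40,"delta_pos":[0,0,0],"dr":[0,0,0]}]}}

```text
t: 13.05
ee_pos: [519.5, 144.0, 94.1]
orientation: [1.02, 1.318, -1.018]
ft_force: [1.5, -0.4, -0.4]
width: 41.0
```

>>> {"name": "apply_moves", "arguments": {"increments": [{"gripper":40,"delta_pos":[1.2,0,0],"dr":[0,0,0]},{"gripper":40,"delta_pos":[1.5,0,0],"dr":[0,0,0]},{"gripper":40,"delta_pos":[1.2,0,0],"dr":[0,0,0]},{"gripper":40,"delta_pos":[0.6,0,0],"dr":[0,0,0]},{"gripper":40,"delta_pos":[0.3,0,0],"dr":[0,0,0]}]}}

```text
t: 13.47
ee_pos: [518.1, 143.8, 43.9]
orientation: [1.018, 1.321, -1.021]
ft_force: [0.3, -0.8, -1.2]
width: 40.9
```

>>> {"name": "apply_moves", "arguments": {"increments": [{"gripper":40,"delta_pos":[0.2,0,0],"dr":[0,0,0]},{"gripper":40,"delta_pos":[0.1,0,0],"dr":[0,0,0]},{"gripper":40,"delta_pos":[0,0,0],"dr":[0,0,0]},{"gripper":40,"delta_pos":[0,0,0],"dr":[0,0,0]},{"gripper":40,"delta_pos":[0,0,0],"dr":[0,0,0]}]}}

```text
t: 13.88
ee_pos: [519.3, 144.1, 42.8]
orientation: [1.02, 1.319, -1.019]
ft_force: [-0.2, 0.0, -1.4]
width: 41.0
```

>>> {"name": "apply_moves", "arguments": {"increments": [{"gripper":40,"delta_pos":[0.15,0,0],"dr":[0,0,0]},{"gripper":40,"delta_pos":[0.15,0,0],"dr":[0,0,0]},{"gripper":40,"delta_pos":[0.1,0,0],"dr":[0,0,0]},{"gripper":40,"delta_pos":[0.05,0,0],"dr":[0,0,0]},{"gripper":40,"delta_pos":[0,0,0],"dr":[0,0,0]}]}}

```text
t: 14.3
ee_pos: [519.2, 144.0, 37.9]
orientation: [1.02, 1.319, -1.019]
ft_force: [-0.2, -0.1, -0.3]
width: 40.7
```

```bash
python3 -c "
from h import *
d=grab('wrist','wrist_10.png');s,R=state();print(s['ee_pos'],s['ft_force'])"
```

```text
[519.27136139 144.06688335  37.9650473 ] [ 1.17430697  0.97313129 -0.37973896]
```

View pics/wrist_10.png

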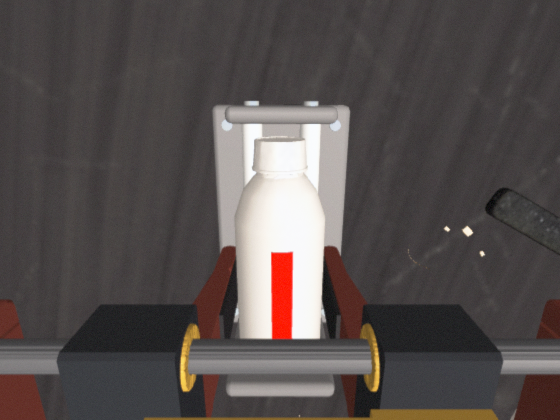

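The flask lies centred over the rods and the low plate at (280,115) is clear of the cap. Force shows it only just touching, so I lower a hair, then release.

>>> {"name": "apply_moves", "arguments": {"increments": [{"gripper":40,"delta_pos":[0.06,0,0],"dr":[0,0,0]},{"gripper":40,"delta_pos":[0,0,0],"dr":[0,0,0]},{"gripper":40,"delta_pos":[0,0,0],"dr":[0,0,0]},{"gripper":40,"delta_pos":[0,0,0],"dr":[0,0,0]},{"gripper":40,"delta_pos":[0,0,0],"dr":[0,0,0]}]}}

```text
t: 14.77
ee_pos: [519.5, 144.1, 37.7]
orientation: [1.02, 1.318, -1.019]
ft_force: [0.0, 0.2, 5.9]
width: 40.8
```

>>> {"name": "apply_moves", "arguments": {"increments": [{"gripper":48,"delta_pos":[0,0,0],"dr":[0,0,0]},{"gripper":52,"delta_pos":[0,0,0],"dr":[0,0,0]},{"gripper":60,"delta_pos":[0,0,0],"dr":[0,0,0]},{"gripper":70,"delta_pos":[0,0,0],"dr":[0,0,0]},{"gripper":75,"delta_pos":[0,0,0],"dr":[0,0,0]}]}}

```text
t: 15.18
ee_pos: [518.7, 143.9, 37.1]
orientation: [1.019, 1.319, -1.02]
ft_force: [0.2, 1.4, 0.1]
width: 62.2
```

>>> {"name": "apply_moves", "arguments": {"increments": [{"gripper":75,"delta_pos":[-1,0,0],"dr":[0,0,0]},{"gripper":75,"delta_pos":[-3,0,0],"dr":[0,0,0]},{"gripper":75,"delta_pos":[-3.5,0,0],"dr":[0,0,0]},{"gripper":75,"delta_pos":[-3.5,0,0],"dr":[0,0,0]},{"gripper":75,"delta_pos":[-1,0,0],"dr":[0,0,0]}]}}

```text
t: 15.6
ee_pos: [521.4, 144.6, 162.6]
orientation: [1.023, 1.315, -1.014]
ft_force: [0.3, -0.2, 0.7]
width: 65.6
```

>>> {"name": "apply_moves", "arguments": {"increments": [{"gripper":75,"delta_pos":[0,0,3],"dr":[0,0,0]},{"gripper":75,"delta_pos":[0,0,3],"dr":[0,0,0]},{"gripper":75,"delta_pos":[0,0,1],"dr":[0,0,0]},{"gripper":75,"delta_pos":[0,0,0],"dr":[0,0,0]},{"gripper":75,"delta_pos":[0,0,0],"dr":[0,0,0]}]}}

```text
t: 16.02
ee_pos: [536.3, 76.2, 157.1]
orientation: [1.021, 1.319, -1.021]
ft_force: [-0.2, 0.5, -0.5]
width: 66.0
```

>>> {"name": "apply_moves", "arguments": {"increments": [{"gripper":75,"delta_pos":[0,0,0],"dr":[0,0,0]},{"gripper":75,"delta_pos":[0,0,0],"dr":[0,0,0]},{"gripper":75,"delta_pos":[0,0,0],"dr":[0,0,0]},{"gripper":75,"delta_pos":[0,0,0],"dr":[0,0,0]},{"gripper":75,"delta_pos":[0,0,0],"dr":[0,0,0]}]}}

```text
t: 16.43
ee_pos: [536.5, 76.8, 157.2]
orientation: [1.019, 1.32, -1.019]
ft_force: [-0.5, 0.6, -0.2]
width: 66.0
```

Run:
```python
from h import *
d=grab('wrist','wrist_11.png');s,R=state();print(s['t'],s['ee_pos'].round(1),s['width'],s['ft_force'].round(1))
P=cloud(d);im=d['img'].astype(int);c=np.array([514,155])
ax=np.array([-.2459,.9693]);n=np.array([.9693,.2459])
near=np.linalg.norm(P[...,:2]-c,axis=2)<100
red=near&(im[...,0]>im[...,1]+60)&(im[...,0]>im[...,2]+60)
S=P[red];w,v=np.linalg.eigh(np.cov(S[:,:2].T));print('red',len(S),S.mean(0).round(1),v[:,1].round(3),'along',((S[:,:2]-c)@ax).mean().round(1),'lat',((S[:,:2]-c)@n).mean().round(1))
f=near&(P[...,2]>48)&(P[...,2]<70)&((P[...,:2]-c)@ax>-52)
Q=P[f];r=cv2.minAreaRect(Q[:,:2].astype(np.float32));print('flask',np.round(r[0],1),np.round(r[1],1),r[2],'z',np.percentile(Q[:,2],99),'along',np.percentile((Q[:,:2]-c)@ax,[1,99]).round(1),'lat',np.percentile((Q[:,:2]-c)@n,[2,98]).round(1))
```

```text
16.4833 [536.6  76.7 157.2] 65.69439069859718 [-0.6  0.2 -0.4]
red 2284 [499.2 100.  165.3] [0.414 0.91 ] along -49.7 lat -27.9
flask [515.9 156.6] [ 40.3 105.9] 14.312481880187988 z 66.0902666042682 along [-50.2  52.3] lat [-16.3  20.9]
```

View pics/wrist_11.png

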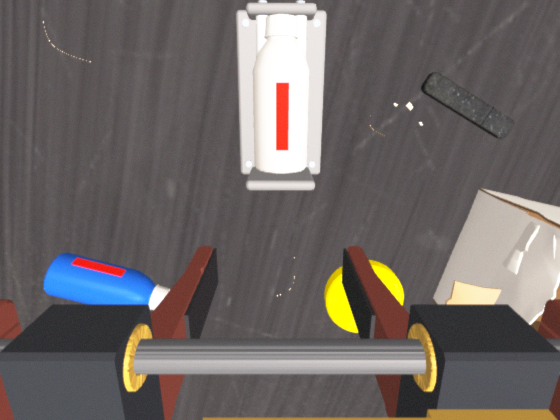

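The flask lies in the cradle at (281,110), foot at the tall plate. The stripe at (282,117) runs along the middle of its upper side, and the gripper is clear. (My "red" figure in that script caught the gripper, so I disregard it.)

```bash
python3 -c "
from h import *
print(ctrl.close_job())"
```

```text
the job is handed in; nothing more can be done
None
```

I rolled the flask stripe-up on the table, laid it in the grey cradle with its foot towards the tall plate, and handed the job in at about 16.5 s; no verdict was reported.

- **Rolling:** two strokes with the fingertips pressed on top at about 8–10 N. The wrist camera then put the stripe about 4° from straight up, with the flask at rest about 31 mm from where it started.
- **Placing:** I gripped it across the body, lifted it, turned it about 26° and released it on the rods at about 6 N contact.
- **Last check:** the mid point measured (519.1, 144.0) mm, on the computed seat, and the axis was within 0.5° of the rods. The stripe was about 1 pixel off the flask's middle in the picture, and the gripper was clear.
- **What failed:** the numeric stripe measurement in the final script picked up the red gripper parts instead. The final stripe angle was therefore judged by eye from the picture. I saw no bystander move, but I did not measure their positions.

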